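# Put two drawplates away in the stand with narrowing slots

### The job

Put the two loose steel drawplates away in the wooden stand: each goes upright into the narrowest slot that will take its thickness, roughly centred along the slot, and is pressed fully home against the slot's floor past the sprung leaf. The slots are not exactly where the stand's position says, so feel for them and press gently, never forcing a plate against the stand, and leave the plate already in the stand, the tape roll and the little pot where they are.

Things in the scene. Friction and masses are not known exactly. Their poses are not given: they have to be found in the camera images.
- stand: Fixed beech stand on brass screws: 60 mm deep (its x), 208 long (y), 40 high. Origin: centre of its underside, 4 to 16 mm above the worktop (varies). Four slots along its x, open at top and ends, no chamfers, narrowing from +y to -y: 17.5, 13.5, 9.5, 5.5 mm wide, at y = +78, +26, -26, -78 mm (the middle two only nominally). Slot floors at z = 12 mm. Knocks and pushes above 50 N do harm.
- slot_2nd (a point): Nominal middle of the mouth (z = 40 mm of the stand, axes as the stand's) of the second slot, 13.5 mm wide, 28 deep, between a pair of aluminium cheeks 13 mm thick, top level with the mouth. The pair is clamped anywhere up to 6 mm to either side (stand's y) of this point, so the slot must be found by feel or sight.
- slot_3rd (a point): The same for the third slot, 9.5 mm wide, also up to 6 mm to either side. In both, a sprung steel leaf slopes out of the -y wall, its nose 20 mm below the mouth. The plate that belongs (1.5 mm play, 1.2 mm too thick to pass the nose freely) enters freely some 10 mm, then takes 3 to 12 N downward to slide to the floor; its weight does not do it; once down it stays, 42 mm proud.
- plate_thick: Loose square steel drawplate with two rows of small wire holes, standing upright on one edge on the worktop. 70 mm wide (its x), 12 mm thick (its y), 70 mm high (its z), about 340 g (may differ by a third). Origin at the centre of its underside. The thicker of the two; left or right varies.
- plate_thin: Loose square steel drawplate with two rows of small wire holes, standing upright on one edge on the worktop. 70 mm wide (its x), 8 mm thick (its y), 70 mm high (its z), about 240 g (may differ by a third). Origin at the centre of its underside. The thinner of the two; left or right varies.
- plate_stored: Bystander: a third steel drawplate, 70 x 16 x 70 mm, already standing in the widest slot (+y end). Origin at the centre of its underside. Leave alone.
- masking_tape: Bystander: a roll of masking tape lying flat, 106 mm across, 24 mm high. Origin at the centre of its underside.
- brass_pot: Bystander: a small lidded metal pot, 34 mm across, 38 mm high. Origin at the centre of its underside.
Things that resemble listed ones, but are neither listed nor needed, are in the scene too. Leave any purple or red look-alike of the plate_thick alone.

How it is judged (in metres and radians):
At the end, for the whole second after the job is handed in: The 12 mm plate stands in the 13.5 mm slot and the 8 mm plate in the 9.5 mm slot, each within 9 mm of the slot's nominal middle across it and 12 mm along it, upright within 0.08 rad, its underside no more than 1.5 mm above the slot floor, released and at rest (z of each of plate_thick, plate_thin in the frame of stand below 0.0135 m and y of plate_thick in the frame of stand between 0.017 and 0.035 m and x of plate_thick in the frame of stand between -0.012 and 0.012 m and angle between each of plate_thick, plate_thin's own z axis and vertical below 0.08 rad and linear speed of each of plate_thick, plate_thin below 0.02 m/s and y of plate_thin in the frame of stand between -0.035 and -0.017 m and x of plate_thin in the frame of stand between -0.012 and 0.012 m); the robot touches nothing.
It fails at once if a drawplate is forced against the stand with more than 50 N (contact force between any of plate_thick, plate_thin and stand above 50 N).
It fails at once if the fingers push on the stand itself with more than 50 N (contact force between the fingers and stand above 50 N).
It fails at once if the drawplate already in the stand, the tape roll or the brass pot is moved (more than 10, 30, 30 mm) (distance of plate_stored from where it was at the start of the episode above 0.01 m or distance of any of masking_tape, brass_pot from where it was at the start of the episode above 0.03 m).
It also fails if it takes over 72 s, if anything falls off the work surface, if the arm or the gripper's body presses on something with over 40 N, if the wrist force passes 120 N, or if a joint passes its speed limit or range.

### The arm

A 6-joint arm with a two-finger parallel gripper is mounted at the origin on a cart in front of the work surface, level with it; the furniture and walls round the work are solid. World frame = base frame: x ahead of the robot, y to its left, z up, the work surface at z = 0. Lengths are in m, angles in degrees, forces in N, time in s.
With the tool pointing down it reaches from about 0.35 to 0.975 m from the base axis. Payload 4.9 kg.
Tool frame: the origin (TCP) lies between the finger pads; the fingertips stand nose_length ahead of it and the grasp point (between the pads) lies 8 mm behind it (nose_length is the distance from the TCP to the fingertips, in m); z points along the fingers, y is the line along which they close (so a half turn about z gives the same grasp; the last joint's range is limited). The gripper opens to 85 mm and grips with 20 to 120 N. Pads are 22 mm wide; open, the fingers measure 114 mm over their backs; the gripper's body (76 mm by 85 mm) begins 54 mm behind the grasp point. The pads swing forward as they close: fully open they stand 13 mm farther back than shut.
Start: joints at [64.286, 3.019, 92.412, -0, 84.569, -6.818], TCP at [0.202, 0.591, 0.205] pointing down, gripper open.
Joint ranges: [-172.51, 172.51], [-57.92, 126.97], [3.15, 148.05], [-58.71, 238.71], [5.1, 150.11], [-179.66, 179.66]. Speed limits (degrees/s): [147.25, 147.25, 180, 180, 180, 180].

### API

Orientations are given as [roll, pitch, yaw] about the fixed x, y, z axes, in that order (R = Rz(yaw) Ry(pitch) Rx(roll)).
In Python, from station import * gives the robot as it stands.
- The arm moves only by the shell command python3 -m crank 'ROWS' [OPENING]. ROWS is JSON, a list of rows, each an object with "slide": the shift along the world's x, y, z in mm, a list of three; "turn": the turn about the world's z in rad. A call has 1 to 12 rows; each row is the pose to reach, as a shift and turn from the pose commanded when the call began; what a row does not reach only later rows make up. A row lasts 1/8 s, in which the tool goes at most 62.5 mm and 10.7 degrees, less where a joint would pass 70% of its speed; a pose out of reach is approached as far as the arm can. A call with a gripper value outside its range is refused whole. OPENING is the finger opening in mm, from 0 to 85.4, set as the call begins (- or left out, the last holds). The fingers move at their own pace and stop on an object; the grip force is fixed at half the most. Time passes only in rows, so rows that repeat a pose let the fingers close. It gives the time, the measured TCP pose, the force, the opening and the grip force at its end, in the units of the state.
- get_obs(): the state, without advancing time (a new reading comes with each control period).
- read_camera(name): name is "side" or "top" or "wrist"; returns the picture (420x560x3 uint8, blue, green, red); there is no depth.
- calibration(name): a dict with "fx", "fy", "cx", "cy" (pixels), "R" (3x3) and "t" (3): a world point X has camera coordinates R X + t; the wrist camera has in their place "tool_from_camera" (4x4, takes a point from camera to tool coordinates, whose origin is the TCP and whose axes are the flange's). Camera axes: x right, y down, z forward; pixel columns grow to the right and rows downward; lengths in m; the calibration is good to about 2 mm. A picture is of the moment at which its call begins: read the wrist's pose just before it. calibration takes no time and is no camera call.
- job_done(): hands the job in; it is judged then, once.
The state is a dict: "time_s": time; "q": joint angles; "joint_vel": joint speeds; "effort": joint torques, N m; "tcp_pos": TCP position; "orientation": TCP orientation; "contact_force": force on the tool from outside, world axes, zero at the start; "ft_torque": the same for the moment, N m; "opening": opening from 0.0 (shut) to 1.0 (fully open); "grasp_force": force on a finger pad.
Only numpy, scipy, OpenCV 4.12 (cv2) and the standard library are available. Lean on these libraries where they do the work, as an engineer would, in place of code of your own. Each camera call takes 0.05 s, during which the arm holds its last target. There are 200 camera calls.

## Working session

There is one attempt and no reset: what is moved stays moved. The work goes in short steps, Python scripts to look and compute and a shell command to move; the robot and the scene stay as the last step left them, time stands still between calls to the robot, and variables do not carry over. Pictures are saved under pics/ and viewed, at most 10 in all, crops included, and the job is handed in when it is done.

```bash
ls; mkdir -p pics
python3 - <<'E'
from station import *
import cv2,numpy as np
print(get_obs())
a=read_camera("top");b=read_camera("side")
cv2.imwrite("pics/top.png",a);cv2.imwrite("pics/side.png",b)
for n in("top","side","wrist"):print(n,calibration(n))
E
```

```text
pics
{'time_s': 0.0, 'q': array([ 6.42858225e+01,  3.05879313e+00,  9.24907069e+01, -7.40564661e-05,
        8.45674328e+01, -6.81656264e+00]), 'joint_vel': array([-0.00501409, -0.09935858,  0.02035912, -0.05580632,  0.02365999,
       -0.069106  ]), 'effort': array([-1.66911414e-03, -3.93698430e+01, -3.70160973e+01, -3.61849980e-04,
        7.31302847e-03,  1.29316536e-06]), 'tcp_pos': array([0.20211899, 0.59071975, 0.2041609 ]), 'orientation': array([-1.79883885e+02, -1.38056726e-02,  1.61102378e+02]), 'contact_force': array([ 0.06522207,  0.13989277, -0.81233537]), 'ft_torque': array([-0.02072919, -0.07271018, -0.01933726]), 'grasp_force': 0.0, 'opening': 0.9997459390062209}
top {'fx': 409.6011585542389, 'fy': 409.6011585542389, 'cx': 274.95376982590295, 'cy': 206.01368874583778, 'R': array([[-0.01652088, -0.99982477,  0.00880272],
       [-0.99550741,  0.01562735, -0.09338517],
       [ 0.09323124, -0.01030597, -0.99559114]]), 't': array([0.29493259, 0.5923702 , 1.08409474])}
side {'fx': 432.84902282602263, 'fy': 432.84902282602263, 'cx': 275.9930014367661, 'cy': 212.94264713161667, 'R': array([[ 0.97957535, -0.20077143,  0.01108898],
       [-0.11879276, -0.62232897, -0.77368917],
       [ 0.16223567,  0.75656955, -0.63346831]]), 't': array([-0.51735386,  0.29894737,  0.77774937])}
wrist {'fx': 295.2990284750683, 'fy': 295.2990284750683, 'cx': 279.09580709060947, 'cy': 209.20724878784898, 'tool_from_camera': array([[ 2.36376256e-04, -9.53424661e-01, -3.01631166e-01,
         7.73504841e-02],
       [ 9.99999820e-01,  3.91738670e-04, -4.54585302e-04,
         2.81579282e-04],
       [ 5.51573429e-04, -3.01631004e-01,  9.53424582e-01,
        -1.68823516e-01],
       [ 0.00000000e+00,  0.00000000e+00,  0.00000000e+00,
         1.00000000e+00]])}
```

View pics/top.png

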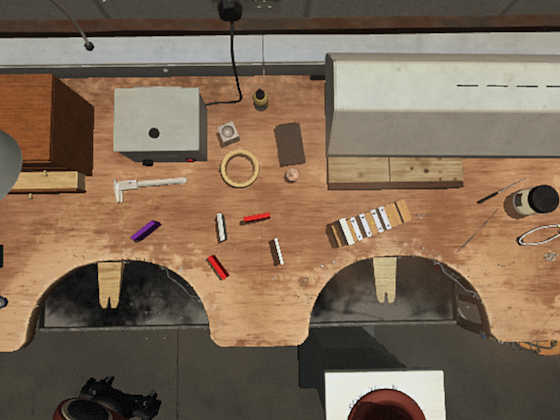

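View pics/side.png

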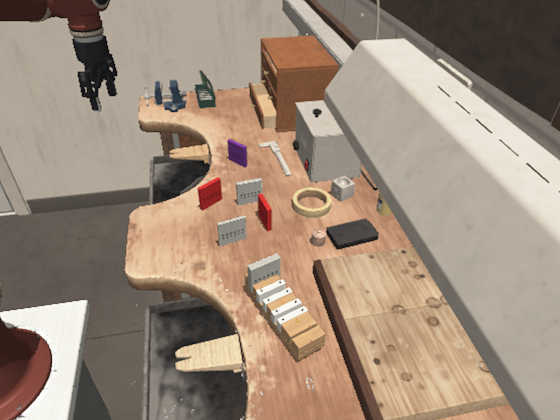

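The top view has five upright plates: steel at (221,227) and (278,251), red at (257,217) and (217,266), purple at (146,231). The two steel ones fit the description. The stand is at about (370,223), with the stored plate at its left (+y) end. I'll enlarge both views to measure them and tell thick from thin.

Run:
```python
import cv2,numpy as np
a=cv2.imread("pics/top.png");b=cv2.imread("pics/side.png")
A=cv2.resize(a[190:290,205:421],None,fx=3.7,fy=3.7,interpolation=cv2.INTER_CUBIC)[:, :800]
B=cv2.resize(b[175:365,200:335],None,fx=3.1,fy=3.1,interpolation=cv2.INTER_CUBIC)
cv2.imwrite("pics/topc.png",A);cv2.imwrite("pics/sidec.png",B)
```

```text
(no output)
```

View pics/topc.png

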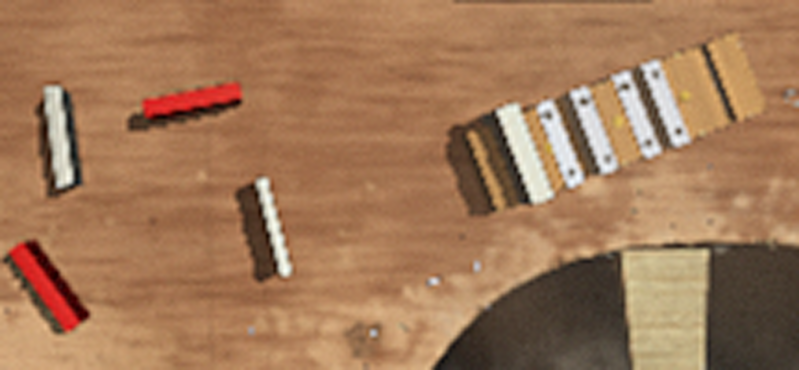

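View pics/sidec.png

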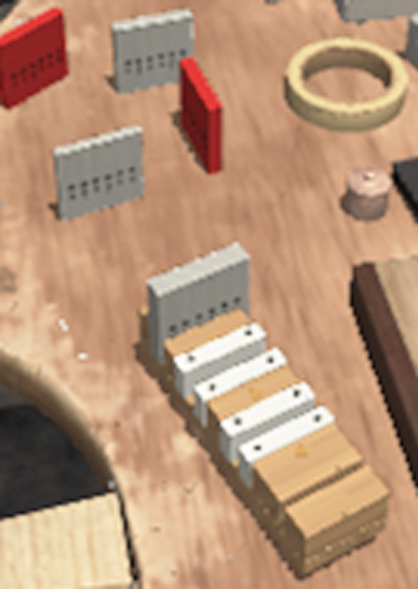

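The top crop shows the steel plate at (60,137) as thick, with a top strip about 20 px wide, and the one at (274,228) as thin, about 12 px wide. The red ones differ in colour and stay put. Slot 2 lies between the cheeks at about (577,137) and slot 3 at about (651,109).

```bash
cat > h.py <<'E'
from station import *
import numpy as np, cv2
from scipy.spatial.transform import Rotation as Ro
def cam(name,obs=None):
    c=calibration(name)
    if name!="wrist": R=np.array(c["R"]);C=-R.T@np.array(c["t"]);return c,R.T,C
    T=np.array(c["tool_from_camera"]);o=obs or get_obs()
    W=Ro.from_euler("xyz",o["orientation"],degrees=True).as_matrix()
    return c,W@T[:3,:3],W@T[:3,3]+o["tcp_pos"]
def ray(name,uv,z,obs=None):
    c,R,C=cam(name,obs)
    d=R@np.array([(uv[0]-c["cx"])/c["fx"],(uv[1]-c["cy"])/c["fy"],1]);return C+d*(z-C[2])/d[2]
def proj(name,X,obs=None):
    c,R,C=cam(name,obs);p=R.T@(np.array(X)-C);return np.array([c["fx"]*p[0]/p[2]+c["cx"],c["fy"]*p[1]/p[2]+c["cy"]])
E
python3 - <<'E'
from h import *
t=lambda p,z:ray("top",np.array(p)/3.7+[205,190],z)
def pl(n,p,q,z):
    P,Q=t(p,z),t(q,z);d=Q-P;print(n,(P+Q)/2,np.linalg.norm(d)*1e3,np.degrees(np.arctan2(d[1],d[0])), (proj("side",(P+Q)/2)-[200,175])*3.1)
pl("thick",(54,87),(66,188),.07)
pl("thin",(263,179),(286,276),.07)
for z in(.044,.05,.056):
  pl("stored",(509,104),(541,203),z+.042)
  pl("s2",(577,137),(651,109),z)
  pl("c2",(544,101),(574,186),z)
  pl("c5",(653,62),(682,145),z)
  print((proj("side",t((651,109),z))-[200,175])*3.1)
  pl("rightend",(737,33),(765,105),z)
pl("tape",((240-205)*3.7,(168-190)*3.7),((292-205)*3.7,(174-190)*3.7),.03)
E
```

```text
thick [0.5402739  0.42582755 0.07      ] 71.23585909797053 -173.4846538163671 [150.09291091  18.56425156]
thin [0.47517491 0.27685239 0.07      ] 69.0485612844909 -167.5814455876147 [ 95.21641719 138.7353293 ]
stored [0.52334394 0.10335039 0.086     ] 71.39753057576935 -163.83785055689987 [198.4961545  277.97374464]
s2 [0.54531677 0.03064956 0.044     ] 57.478088426080774 -70.38561576077203 [252.95890998 399.60764716]
c2 [0.53128951 0.07087236 0.044     ] 64.36645170472788 -162.40680726689448 [219.50544628 355.44397309]
c5 [ 0.55881611 -0.00848086  0.044     ] 62.99402676026948 -162.96923588802167 [287.44092495 445.47042678]
[277.05353275 430.94162173]
rightend [ 0.58279499 -0.07001545  0.044     ] 55.470187044646536 -161.23736284684978 [351.00569809 523.23921864]
stored [0.52317281 0.10445998 0.092     ] 70.98799919288619 -163.83785055689987 [197.87872683 270.44700688]
s2 [0.54503108 0.03211723 0.05      ] 57.1611245981624 -70.38561576077207 [252.22059184 391.87906541]
c2 [0.53108117 0.07211822 0.05      ] 64.01150188853688 -162.40680726689448 [218.86642309 348.05972748]
c5 [ 0.5584
[... 200 characters left out ...]
4684972 [349.95190833 514.51248405]
stored [0.52300169 0.10556957 0.098     ] 70.57846781000302 -163.8378505568999 [197.2571066  262.86915975]
s2 [0.5447454 0.0335849 0.056    ] 56.84416077024412 -70.38561576077201 [251.477553   384.10106828]
c2 [0.53087284 0.07336408 0.056     ] 63.65655207234566 -162.40680726689445 [218.2232183  340.62716127]
c5 [ 0.55809584 -0.00511395  0.056     ] 62.29926364602275 -162.96923588802167 [285.743548   429.23379862]
[275.423165   414.93786217]
rightend [ 0.58181026 -0.06596987  0.056     ] 54.85840459667505 -161.23736284684978 [348.8918225  505.73360993]
tape [0.69286703 0.30820063 0.03      ] 142.58345321989233 -97.51970527452805 [356.86183378 119.5990337 ]
```

```bash
python3 -m crank '[{"slide":[48,-24,0],"turn":0.1},{"slide":[97,-47,0],"turn":0.2},{"slide":[145,-71,0],"turn":0.3},{"slide":[193,-94,0],"turn":0.4},{"slide":[242,-118,0],"turn":0.443},{"slide":[290,-142,0],"turn":0.443},{"slide":[338,-165,0],"turn":0.443},{"slide":[338,-165,0],"turn":0.443},{"slide":[338,-165,0],"turn":0.443}]' 40
python3 - <<'E'
from h import *
import station
print([k for k in dir(station) if k[0]!='_'], getattr(station,'nose_length',None))
o=get_obs();print(o["tcp_pos"],o["orientation"],o["time_s"],o["q"])
im=read_camera("wrist")
p=np.array([.540,.426,.07]);a=np.radians(6.5);d=np.array([np.cos(a),np.sin(a),0]);n=np.array([-np.sin(a),np.cos(a),0])
print([proj("wrist",p+s*.035*d+w*.006*n,o).round(0) for s in(-1,1) for w in(-1,1)])
cv2.imwrite("pics/w1.png",im)
E
```

```text
time_s: 1.23
tcp_pos: [0.5399, 0.4262, 0.2046]
orientation: [-180.0, -0.1, -173.5]
contact_force: [-0.2, 0.3, -0.6]
opening: 0.466
grasp_force: 0.0
['MotionError', 'calibration', 'get_obs', 'job_done', 'nose_length', 'read_camera'] 0.011
[0.53990582 0.42620053 0.2046447 ] [-1.79986919e+02 -8.59460468e-02 -1.73531014e+02] 1.225 [ 3.20835319e+01  1.14163354e+01  8.33377897e+01  2.54447712e-02
  8.53290300e+01 -6.43875542e+01]
[array([273., 159.]), array([285., 159.]), array([273., 224.]), array([284., 224.])]
```

View pics/w1.png

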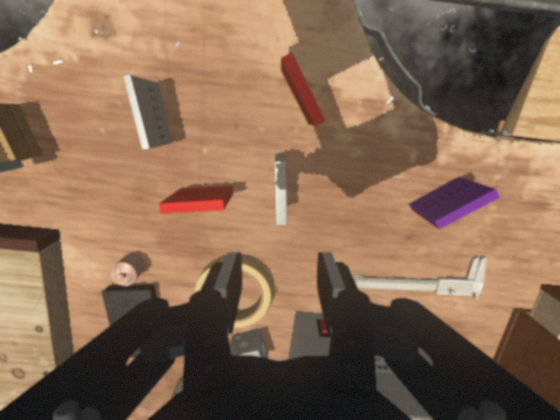

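The plate's top strip sits at (275–286, 155–224), matching the prediction (273–285, 159–224). Descending to grasp it.

```bash
python3 -m crank '[{"slide":[0,0,-50],"turn":0},{"slide":[0,0,-100],"turn":0},{"slide":[0,0,-140],"turn":0},{"slide":[0,0,-158],"turn":0},{"slide":[0,0,-158],"turn":0},{"slide":[0,0,-158],"turn":0}]'
python3 -m crank '[{"slide":[0,0,0],"turn":0},{"slide":[0,0,0],"turn":0},{"slide":[0,0,0],"turn":0},{"slide":[0,0,0],"turn":0},{"slide":[0,0,0],"turn":0},{"slide":[0,0,0],"turn":0}]' 5
python3 -m crank '[{"slide":[0,0,5],"turn":0},{"slide":[0,0,25],"turn":0},{"slide":[0,0,60],"turn":0},{"slide":[0,0,110],"turn":0},{"slide":[0,0,110],"turn":0}]'
```

```text
time_s: 2.02
tcp_pos: [0.5416, 0.4275, 0.0501]
orientation: [179.9, 0.2, -173.5]
contact_force: [0.2, -0.3, 0.8]
opening: 0.465
grasp_force: 0.0
time_s: 2.78
tcp_pos: [0.5404, 0.4263, 0.0473]
orientation: [-180.0, -0.0, -173.5]
contact_force: [0.3, -0.3, -0.2]
opening: 0.054
grasp_force: 0.0
time_s: 3.4
tcp_pos: [0.5439, 0.4286, 0.1664]
orientation: [179.7, 0.7, -173.5]
contact_force: [0.0, 0.0, 0.4]
opening: 0.057
grasp_force: 0.0
```

The fingers closed to 5 mm with no grip force, so the grasp missed. Looking again.

Run:
```python
from h import *
o=get_obs();print(o["tcp_pos"],o["orientation"],o["time_s"],o["opening"])
im=read_camera("wrist");s=read_camera("side");t=read_camera("top")
S=cv2.resize(s[150:290,180:320],None,fx=2.5,fy=2.5)
T=cv2.resize(t[180:290,190:330],None,fx=2.5,fy=2.5)
W=im[60:410,60:460]
out=np.zeros((350,750,3),np.uint8);out[:,:400]=W;out[:,400:]=S
o2=np.zeros((280,750,3),np.uint8);o2[:275,:350]=T
cv2.imwrite("pics/m1.png",cv2.resize(np.vstack([out,o2]),None,fx=.95,fy=.95)[:600])
```

```text
[0.54386813 0.42855184 0.16640448] [ 179.66926575    0.68663229 -173.51177742] 3.4 0.057448515613543666
```

View pics/m1.png

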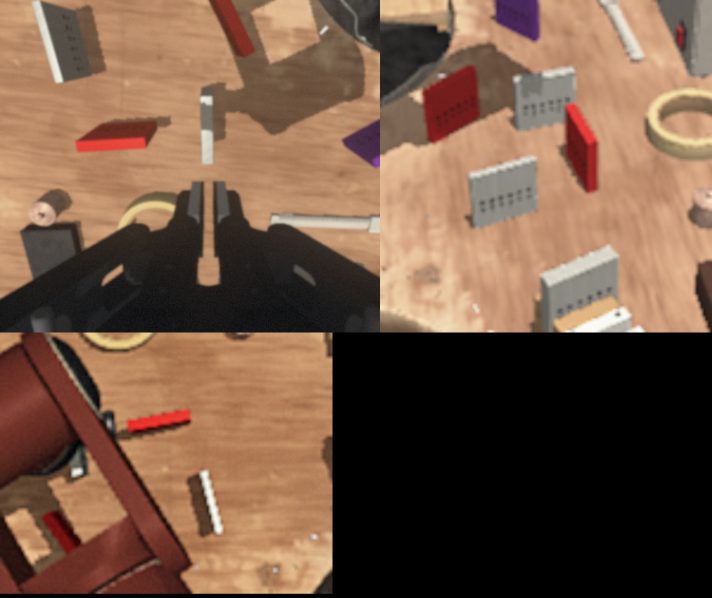

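Run:
```python
from h import *
o=get_obs()
print("tcp side",proj("side",o["tcp_pos"]),"top",proj("top",o["tcp_pos"]),"platetop side",proj("side",[.54,.426,.07]))
for x,z in((.505,.07),(.575,.07)): print(proj("wrist",[x,.426+(x-.54)*.114,z],o))
s=read_camera("side");t=read_camera("top");w=read_camera("wrist")
S=cv2.resize(s[70:230,170:340],None,fx=3.5,fy=3.5);W=cv2.resize(w[130:290,220:340],None,fx=1.7,fy=1.7)
out=np.zeros((560,799,3),np.uint8);out[:,:595]=S;out[:272,595:]=W;cv2.imwrite("pics/m2.png",out)
```

```text
tcp side [247.39431456 152.13563657] top [216.49766711 225.53005171] platetop side [248.30445584 180.96256009]
[278.5200746  165.85647831]
[278.56601867 240.3325214 ]
```

View pics/m2.png

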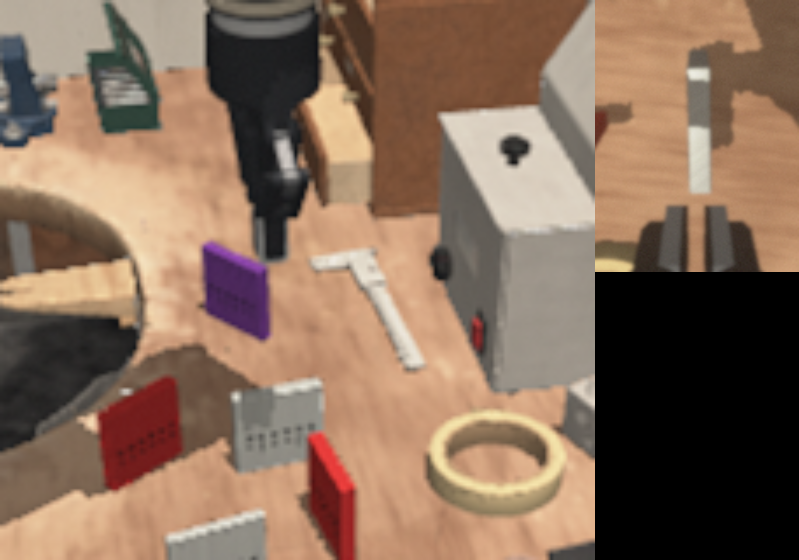

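Side and wrist views agree. The plate is untouched and where I measured it, but the fingertips sit about 30 mm higher than the TCP and nose length imply: side tip at px (248,144) against about (247,155) expected, wrist tips at v≈250 against 223–239 expected. So the fingers closed above the plate. I'll go lower, to a height that's safe under either reading.

```bash
python3 -m crank '[{"slide":[0,0,0],"turn":0},{"slide":[0,0,0],"turn":0},{"slide":[0,0,0],"turn":0},{"slide":[0,0,0],"turn":0}]' 40
python3 -m crank '[{"slide":[0,0,-50],"turn":0},{"slide":[0,0,-90],"turn":0},{"slide":[0,0,-120],"turn":0},{"slide":[0,0,-134],"turn":0},{"slide":[0,0,-134],"turn":0},{"slide":[0,0,-134],"turn":0}]'
python3 - <<'E'
from h import *
o=get_obs();print(o["tcp_pos"],o["contact_force"])
s=read_camera("side");w=read_camera("wrist")
S=cv2.resize(s[100:220,190:310],None,fx=4,fy=4)
out=np.zeros((480,799,3),np.uint8);out[:,:480]=S;out[:240,480:]=cv2.resize(w[100:340,120:439],None,fx=1,fy=1);cv2.imwrite("pics/m3.png",out)
E
```

```text
time_s: 4.2
tcp_pos: [0.5404, 0.4263, 0.1574]
orientation: [-180.0, -0.0, -173.5]
contact_force: [-1.3, 0.4, 0.2]
opening: 0.472
grasp_force: 0.0
time_s: 4.95
tcp_pos: [0.5416, 0.4271, 0.0255]
orientation: [179.9, 0.2, -173.5]
contact_force: [0.3, 0.1, -0.0]
opening: 0.47
grasp_force: 0.0
[0.54163694 0.42708731 0.02546073] [ 0.34053358  0.09314557 -0.01596777]
```

View pics/m3.png

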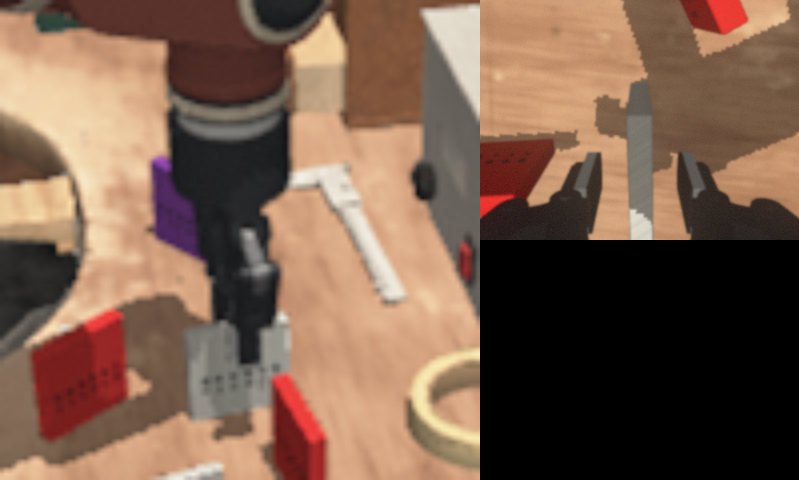

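The fingers now straddle the upper part of the thick plate: side crop tips at (250,362), plate top at about y=325. Closing.

```bash
python3 -m crank '[{"slide":[0,0,0],"turn":0},{"slide":[0,0,0],"turn":0},{"slide":[0,0,0],"turn":0},{"slide":[0,0,0],"turn":0},{"slide":[0,0,0],"turn":0}]' 4
python3 -m crank '[{"slide":[0,0,5],"turn":0},{"slide":[0,0,25],"turn":0},{"slide":[0,0,70],"turn":0},{"slide":[0,0,120],"turn":0},{"slide":[0,0,120],"turn":0},{"slide":[0,0,120],"turn":0}]'
```

```text
time_s: 5.68
tcp_pos: [0.541, 0.4269, 0.0245]
orientation: [179.9, 0.1, -173.5]
contact_force: [-1.3, 1.1, 5.3]
opening: 0.122
grasp_force: 61.5
time_s: 6.42
tcp_pos: [0.5396, 0.4257, 0.1422]
orientation: [-179.9, -0.1, -173.5]
contact_force: [0.3, -0.7, -5.5]
opening: 0.12
grasp_force: 60.4
```

```bash
python3 -m crank '[{"slide":[-4,-50,5],"turn":0.04},{"slide":[-8,-100,10],"turn":0.08},{"slide":[-12,-150,15],"turn":0.12},{"slide":[-16,-200,15],"turn":0.16},{"slide":[-20,-240,15],"turn":0.192},{"slide":[-20,-270,15],"turn":0.192},{"slide":[-20,-270,15],"turn":0.192},{"slide":[-20,-270,15],"turn":0.192},{"slide":[-20,-270,15],"turn":0.192}]'
python3 - <<'E'
from h import *
import json
o=get_obs();print(o["tcp_pos"],o["orientation"],o["time_s"])
json.dump({k:list(map(float,o[k])) for k in("tcp_pos","orientation")},open("o2.json","w"))
w=read_camera("wrist");cv2.imwrite("pics/w2full.png",w)
cv2.imwrite("pics/w2.png",cv2.resize(w[70:270,0:300],None,fx=2.66,fy=2.66,interpolation=cv2.INTER_CUBIC))
E
```

```text
time_s: 7.55
tcp_pos: [0.5198, 0.157, 0.1574]
orientation: [180.0, -0.1, -162.4]
contact_force: [0.2, 0.7, -4.2]
opening: 0.128
grasp_force: 60.6
[0.51980471 0.15704334 0.15739392] [ 1.79971853e+02 -9.79033759e-02 -1.62446126e+02] 7.55
```

View pics/w2.png

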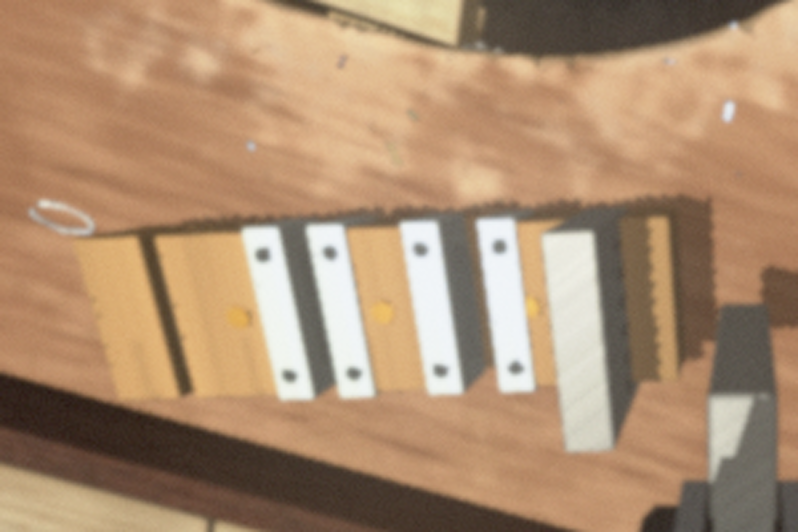

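The close view shows the stand in full, with the stored plate at crop (580,340). Slot 2 lies between cheek edges (440,220)–(463,393) and (477,218)–(500,391), slot 3 between (279,227)–(314,398) and (307,225)–(344,398). I'll solve for the mouth height and slot poses using the known sizes.

Run:
```python
from h import *
import json
o={k:np.array(v) for k,v in json.load(open("o2.json")).items()}
f=lambda p,z:ray("wrist",np.array(p)/2.66+[0,70],z,o)
E={"s2a":((440,220),(463,393)),"s2b":((477,218),(500,391)),"s3a":((279,227),(314,398)),"s3b":((307,225),(344,398)),"L":((78,237),(118,400)),"R":((670,217),(678,378)),"c2":((400,220),(430,395)),"c1":((514,217),(535,390))}
for z in(.046,.051,.056):
    Q={k:(f(a,z),f(b,z)) for k,(a,b) in E.items()}
    M={k:(a+b)/2 for k,(a,b) in Q.items()}
    st=(M["L"]+M["R"])/2;e=M["R"]-M["L"];yaw=np.degrees(np.arctan2(-e[0],e[1]))
    y=e/np.linalg.norm(e);x=np.array([y[1],-y[0],0])
    print("z",z,"len",np.linalg.norm(e),"yaw",yaw,"centre",st[:2],"depths",[round(np.linalg.norm(a-b)*1e3,1) for a,b in Q.values()])
    print({k:((m-st)@y*1e3).round(1) for k,m in M.items()},{k:((m-st)@x*1e3).round(1) for k,m in M.items()})
    print("edge yaws",[round(np.degrees(np.arctan2(*(b-a)[1::-1])),1) for a,b in Q.values()])
    s2=(M["s2a"]+M["s2b"])/2;s3=(M["s3a"]+M["s3b"])/2;print("s2",s2,"s3",s3)
# held plate top offset and stored plate
P=[f(p,.154+.0) for p in((720,395),(775,395))];print(P)
tf=lambda p,z:ray("top",np.array(p)/3.7+[205,190],z)
print("top-view s2,s3",tf((577,137),.051),tf((651,109),.051))
```

```text
z 0.046 len 0.21152183225342816 yaw 19.706733475945704 centre [0.54801078 0.0293581 ] depths [np.float64(64.6), np.float64(64.5), np.float64(64.2), np.float64(64.9), np.float64(61.4), np.float64(59.7), np.float64(65.4), np.float64(64.5)]
{'s2a': np.float64(24.4), 's2b': np.float64(38.0), 's3a': np.float64(-32.5), 's3b': np.float64(-21.8), 'L': np.float64(-105.8), 'R': np.float64(105.8), 'c2': np.float64(11.1), 'c1': np.float64(51.2)} {'s2a': np.float64(0.5), 's2b': np.float64(0.2), 's3a': np.float64(0.6), 's3b': np.float64(0.6), 'L': np.float64(0.0), 'R': np.float64(0.0), 'c2': np.float64(0.4), 'c1': np.float64(0.3)}
edge yaws [np.float64(18.7), np.float64(19.5), np.float64(19.3), np.float64(20.4), np.float64(17.2), np.float64(18.9), np.float64(20.0), np.float64(19.6)]
s2 [0.53780688 0.05887527 0.046     ] s3 [0.55773803 0.00395803 0.046     ]
z 0.051 len 0.2077493517749306 yaw 19.706733475945715 centre [0.54619944 0.03122746] depths [np.float64(63.4), np.float64(63.4), np.float64(63.0), np.float64(63.8), np.float64(60.3), np.float64(58.6), np.float64(64.3), np.float64(63.3)]
{'s2a':
[... 942 characters left out ...]
4(-21.1), 'L': np.float64(-102.0), 'R': np.float64(102.0), 'c2': np.float64(10.7), 'c1': np.float64(49.4)} {'s2a': np.float64(0.5), 's2b': np.float64(0.2), 's3a': np.float64(0.5), 's3b': np.float64(0.6), 'L': np.float64(0.0), 'R': np.float64(0.0), 'c2': np.float64(0.4), 'c1': np.float64(0.3)}
edge yaws [np.float64(18.7), np.float64(19.5), np.float64(19.3), np.float64(20.4), np.float64(17.2), np.float64(18.9), np.float64(20.0), np.float64(19.6)]
s2 [0.53454817 0.06156111 0.056     ] s3 [0.55376838 0.00860277 0.056     ]
[array([0.50536499, 0.14733547, 0.154     ]), array([0.50150836, 0.15951444, 0.154     ])]
top-view s2,s3 [0.53539818 0.05925909 0.051     ] [0.55456876 0.0054646  0.051     ]
```

Mouth height is about 0.051 (the length comes out at 207.7 against 208 mm), yaw about 19.2°, slot 2 at (0.536, 0.060) and slot 3 at (0.5555, 0.006). The top view agrees to about 1 mm. Moving over slot 2.

```bash
python3 -m crank '[{"slide":[8,-48,0],"turn":0.028},{"slide":[16,-90,0],"turn":0.028},{"slide":[16,-97,-10],"turn":0.028},{"slide":[16,-97,-40],"turn":0.028},{"slide":[16,-97,-62],"turn":0.028},{"slide":[16,-97,-70],"turn":0.028},{"slide":[16,-97,-70],"turn":0.028},{"slide":[16,-97,-70],"turn":0.028},{"slide":[16,-97,-70],"turn":0.028}]'
python3 -m crank '[{"slide":[0,0,-4],"turn":0},{"slide":[0,0,-8],"turn":0},{"slide":[0,0,-10],"turn":0},{"slide":[0,0,-11],"turn":0},{"slide":[0,0,-12],"turn":0},{"slide":[0,0,-12],"turn":0}]'
```

```text
time_s: 8.72
tcp_pos: [0.5373, 0.0594, 0.0897]
orientation: [-180.0, 0.1, -160.9]
contact_force: [0.1, 0.3, -4.0]
opening: 0.12
grasp_force: 60.7
time_s: 9.48
tcp_pos: [0.5364, 0.0593, 0.0764]
orientation: [180.0, -0.0, -160.9]
contact_force: [-0.4, 0.3, -4.8]
opening: 0.121
grasp_force: 60.8
```

```bash
python3 -m crank '[{"slide":[-0.2,0.7,0],"turn":0},{"slide":[-0.2,0.7,-1],"turn":0},{"slide":[-0.2,0.7,-2],"turn":0},{"slide":[-0.2,0.7,-3],"turn":0},{"slide":[-0.2,0.7,-4],"turn":0},{"slide":[-0.2,0.7,-4],"turn":0}]'
```

```text
time_s: 10.22
tcp_pos: [0.5361, 0.06, 0.0722]
orientation: [180.0, -0.0, -160.9]
contact_force: [0.6, 0.1, -3.4]
opening: 0.126
grasp_force: 60.8
```

```bash
python3 -m crank '[{"slide":[0,0,-1],"turn":0},{"slide":[0,0,-2],"turn":0},{"slide":[0,0,-3],"turn":0},{"slide":[0,0,-4],"turn":0},{"slide":[0,0,-4],"turn":0}]'
```

```text
time_s: 10.85
tcp_pos: [0.5361, 0.06, 0.0682]
orientation: [180.0, -0.0, -160.9]
contact_force: [1.0, 0.1, -4.1]
opening: 0.119
grasp_force: 60.8
```

```bash
python3 -m crank '[{"slide":[0,0,-1],"turn":0},{"slide":[0,0,-2],"turn":0},{"slide":[0,0,-3],"turn":0},{"slide":[0,0,-4],"turn":0},{"slide":[0,0,-4],"turn":0}]'; python3 -m crank '[{"slide":[0,0,-1],"turn":0},{"slide":[0,0,-2],"turn":0},{"slide":[0,0,-3],"turn":0},{"slide":[0,0,-3],"turn":0}]'
```

```text
time_s: 11.48
tcp_pos: [0.5361, 0.0601, 0.0643]
orientation: [180.0, -0.0, -160.9]
contact_force: [0.1, 0.9, -5.0]
opening: 0.123
grasp_force: 60.8
time_s: 11.98
tcp_pos: [0.5364, 0.0603, 0.0619]
orientation: [180.0, 0.0, -160.9]
contact_force: [-1.6, 2.3, 0.7]
opening: 0.128
grasp_force: 61.4
```

It entered freely and has reached the leaf. Pressing on in small steps.

```bash
python3 -m crank '[{"slide":[0,0,-1],"turn":0},{"slide":[0,0,-2],"turn":0},{"slide":[0,0,-3],"turn":0},{"slide":[0,0,-3],"turn":0}]'; python3 -m crank '[{"slide":[0,0,-1],"turn":0},{"slide":[0,0,-2],"turn":0},{"slide":[0,0,-3],"turn":0},{"slide":[0,0,-3],"turn":0}]'
```

```text
time_s: 12.48
tcp_pos: [0.5366, 0.0602, 0.0587]
orientation: [180.0, 0.1, -160.9]
contact_force: [-1.7, 3.9, 1.3]
opening: 0.128
grasp_force: 61.8
time_s: 12.98
tcp_pos: [0.5359, 0.06, 0.0548]
orientation: [180.0, -0.0, -160.9]
contact_force: [-0.4, 4.0, -2.2]
opening: 0.125
grasp_force: 61.4
```

```bash
python3 -m crank '[{"slide":[0,0,-1],"turn":0},{"slide":[0,0,-2],"turn":0},{"slide":[0,0,-3],"turn":0},{"slide":[0,0,-4],"turn":0},{"slide":[0,0,-4],"turn":0}]'; python3 -m crank '[{"slide":[0,0,-1],"turn":0},{"slide":[0,0,-2],"turn":0},{"slide":[0,0,-2],"turn":0}]'
```

```text
time_s: 13.6
tcp_pos: [0.5359, 0.06, 0.0511]
orientation: [180.0, -0.0, -160.9]
contact_force: [-2.1, 4.6, -1.5]
opening: 0.123
grasp_force: 61.4
time_s: 13.98
tcp_pos: [0.536, 0.06, 0.0498]
orientation: [180.0, -0.0, -160.9]
contact_force: [-3.7, 3.9, 2.1]
opening: 0.124
grasp_force: 61.9
```

```bash
python3 -m crank '[{"slide":[0,0,-1],"turn":0},{"slide":[0,0,-1],"turn":0}]'; python3 -m crank '[{"slide":[0,0,-1],"turn":0},{"slide":[0,0,-1],"turn":0}]'
```

```text
time_s: 14.22
tcp_pos: [0.5362, 0.06, 0.0498]
orientation: [180.0, -0.0, -160.9]
contact_force: [-6.3, 3.1, 7.2]
opening: 0.126
grasp_force: 62.6
time_s: 14.48
tcp_pos: [0.5362, 0.06, 0.0497]
orientation: [180.0, -0.1, -160.9]
contact_force: [-9.3, 4.1, 13.0]
opening: 0.124
grasp_force: 63.4
```

It stopped at TCP z 0.0497 with the force climbing to about 18 N, after the leaf's resistance had already dropped away. That is the floor. I'll relax, release, lift and go to the thin plate.

```bash
python3 -m crank '[{"slide":[0,0,2.5],"turn":0},{"slide":[0,0,2.5],"turn":0}]'; python3 -m crank '[{"slide":[0,0,0],"turn":0},{"slide":[0,0,0],"turn":0},{"slide":[0,0,0],"turn":0},{"slide":[0,0,0],"turn":0}]' 28
python3 -m crank '[{"slide":[0,0,10],"turn":0},{"slide":[0,0,50],"turn":0},{"slide":[0,0,100],"turn":0},{"slide":[-15,54,110],"turn":-0.03},{"slide":[-30,108,110],"turn":-0.06},{"slide":[-45,162,110],"turn":-0.09},{"slide":[-61,217,110],"turn":-0.117},{"slide":[-61,217,110],"turn":-0.117},{"slide":[-61,217,110],"turn":-0.117},{"slide":[-61,217,110],"turn":-0.117}]' 40
python3 - <<'E'
from h import *
o=get_obs();print(o["tcp_pos"],o["orientation"])
w=read_camera("wrist");t=read_camera("top")
cv2.imwrite("pics/w3.png",w)
# predicted thin plate top corners, and bright-region fit in the wrist picture
p=np.array([.4752,.2769,.07]);a=np.radians(12.4);d=np.array([np.cos(a),np.sin(a),0]);n=np.array([-np.sin(a),np.cos(a),0])
c=[proj("wrist",p+s*.035*d+v*.004*n,o).round(0) for s in(-1,1) for v in(-1,1)];print(c)
g=cv2.cvtColor(w,cv2.COLOR_BGR2HSV)
def rect(m,off):
    k,_=cv2.findContours(m,cv2.RETR_EXTERNAL,cv2.CHAIN_APPROX_NONE);k=max(k,key=cv2.contourArea);return cv2.minAreaRect(k+off)
u0,v0=np.min(c,0).astype(int)-25;u1,v1=np.max(c,0).astype(int)+25
roi=g[v0:v1,u0:u1];m=((roi[...,1]<60)&(roi[...,2]>90)).astype(np.uint8)
print(rect(m,np.array([u0,v0])))
for v in range(v0,v1,10):print(v,[int(x)+u0 for x in np.flatnonzero(m[v-v0])[[0,-1]]] if m[v-v0].any() else "")
# stored thick plate from above
q=np.array([.536,.060,.0952]);r=proj("top",q);print("thick top expected at",r)
E
```

```text
time_s: 14.72
tcp_pos: [0.536, 0.06, 0.0498]
orientation: [180.0, -0.0, -160.9]
contact_force: [-1.8, 4.7, -0.1]
opening: 0.125
grasp_force: 61.6
time_s: 15.22
tcp_pos: [0.5365, 0.0597, 0.0501]
orientation: [-180.0, 0.0, -160.9]
contact_force: [-0.7, -0.4, 0.1]
opening: 0.328
grasp_force: 0.0
time_s: 16.48
tcp_pos: [0.4757, 0.2759, 0.1601]
orientation: [-180.0, 0.0, -167.7]
contact_force: [0.7, 0.4, 0.1]
opening: 0.468
grasp_force: 0.0
[0.47573315 0.27592837 0.16013538] [-1.79984494e+02  1.84678407e-02 -1.67704960e+02]
[array([275., 166.]), array([285., 166.]), array([276., 239.]), array([284., 239.])]
((281.1337890625, 199.4845428466797), (81.04905700683594, 9.21677017211914), 88.60282135009766)
141 
151 
161 [np.int64(278), np.int64(282)]
171 [np.int64(276), np.int64(285)]
181 [np.int64(277), np.int64(285)]
191 [np.int64(278), np.int64(285)]
201 [np.int64(278), np.int64(284)]
211 [np.int64(277), np.int64(286)]
221 [np.int64(278), np.int64(285)]
231 [np.int64(278), np.int64(285)]
241 
251 
261 
thick top expected at [364.44253835 226.05688204]
```

The thin plate sits at px (281,200), within about 1 mm of the prediction, and its strip is 8 px wide, so it is the 8 mm one. Grasping it.

```bash
python3 -m crank '[{"slide":[0,1,-50],"turn":0},{"slide":[0,1,-90],"turn":0},{"slide":[0,1,-120],"turn":0},{"slide":[0,1,-135.5],"turn":0},{"slide":[0,1,-135.5],"turn":0},{"slide":[0,1,-135.5],"turn":0},{"slide":[0,1,-135.5],"turn":0}]' 40
python3 -m crank '[{"slide":[0,0,0],"turn":0},{"slide":[0,0,0],"turn":0},{"slide":[0,0,0],"turn":0},{"slide":[0,0,0],"turn":0},{"slide":[0,0,0],"turn":0}]' 2
```

```text
time_s: 17.45
tcp_pos: [0.4765, 0.2785, 0.0262]
orientation: [180.0, 0.2, -167.6]
contact_force: [-1.1, 0.5, 0.2]
opening: 0.47
grasp_force: 0.0
time_s: 18.08
tcp_pos: [0.4757, 0.2782, 0.0251]
orientation: [180.0, 0.1, -167.6]
contact_force: [-1.6, 0.2, 4.5]
opening: 0.076
grasp_force: 61.8
```

```bash
python3 -m crank '[{"slide":[0,0,5],"turn":0},{"slide":[0,0,40],"turn":0},{"slide":[0,0,90],"turn":0},{"slide":[0,0,140],"turn":0},{"slide":[15,-50,145],"turn":0.03},{"slide":[30,-100,145],"turn":0.06},{"slide":[45,-150,145],"turn":0.09},{"slide":[60,-205,145],"turn":0.117},{"slide":[72,-250,145],"turn":0.117},{"slide":[80,-272,145],"turn":0.117},{"slide":[80,-272,145],"turn":0.117},{"slide":[80,-272,145],"turn":0.117}]'
python3 -m crank '[{"slide":[0,0,-30],"turn":0},{"slide":[0,0,-60],"turn":0},{"slide":[0,0,-75],"turn":0},{"slide":[0,0,-85],"turn":0},{"slide":[0,0,-88],"turn":0},{"slide":[0,0,-88],"turn":0},{"slide":[0,0,-88],"turn":0}]'
```

```text
time_s: 19.58
tcp_pos: [0.5544, 0.0067, 0.1685]
orientation: [179.9, -0.1, -160.9]
contact_force: [0.1, -0.3, -2.6]
opening: 0.076
grasp_force: 60.9
time_s: 20.45
tcp_pos: [0.556, 0.0059, 0.0825]
orientation: [-180.0, 0.1, -160.9]
contact_force: [-0.7, -0.5, -1.2]
opening: 0.082
grasp_force: 60.9
```

```bash
python3 -m crank '[{"slide":[-0.2,0.6,0],"turn":0},{"slide":[-0.2,0.6,-2],"turn":0},{"slide":[-0.2,0.6,-4],"turn":0},{"slide":[-0.2,0.6,-5],"turn":0},{"slide":[-0.2,0.6,-6],"turn":0},{"slide":[-0.2,0.6,-7],"turn":0},{"slide":[-0.2,0.6,-7],"turn":0}]'; python3 -m crank '[{"slide":[0,0,-1],"turn":0},{"slide":[0,0,-2],"turn":0},{"slide":[0,0,-2],"turn":0}]'
```

```text
time_s: 21.32
tcp_pos: [0.5549, 0.0066, 0.0743]
orientation: [180.0, -0.0, -160.9]
contact_force: [0.1, 0.1, -2.6]
opening: 0.074
grasp_force: 60.9
time_s: 21.7
tcp_pos: [0.5549, 0.0066, 0.0722]
orientation: [180.0, -0.0, -160.9]
contact_force: [0.0, -0.5, -2.8]
opening: 0.077
grasp_force: 60.9
```

It's in and moving freely. Continuing down.

```bash
python3 -m crank '[{"slide":[0,0,-1],"turn":0},{"slide":[0,0,-2],"turn":0},{"slide":[0,0,-3],"turn":0},{"slide":[0,0,-4],"turn":0},{"slide":[0,0,-4],"turn":0}]'; python3 -m crank '[{"slide":[0,0,-1],"turn":0},{"slide":[0,0,-2],"turn":0},{"slide":[0,0,-3],"turn":0},{"slide":[0,0,-4],"turn":0},{"slide":[0,0,-4],"turn":0}]'
```

```text
time_s: 22.32
tcp_pos: [0.5549, 0.0066, 0.0682]
orientation: [180.0, -0.0, -160.9]
contact_force: [-0.3, 0.5, -2.1]
opening: 0.075
grasp_force: 60.9
time_s: 22.95
tcp_pos: [0.5549, 0.0067, 0.0643]
orientation: [180.0, -0.0, -160.9]
contact_force: [-0.2, 0.8, -2.5]
opening: 0.076
grasp_force: 60.8
```

```bash
python3 -m crank '[{"slide":[0,0,-1],"turn":0},{"slide":[0,0,-2],"turn":0},{"slide":[0,0,-3],"turn":0},{"slide":[0,0,-3],"turn":0}]'
```

```text
time_s: 23.45
tcp_pos: [0.5554, 0.0068, 0.062]
orientation: [180.0, 0.0, -160.9]
contact_force: [-1.6, 2.7, 3.4]
opening: 0.076
grasp_force: 61.6
```

```bash
python3 -m crank '[{"slide":[0,0,-1],"turn":0},{"slide":[0,0,-2],"turn":0},{"slide":[0,0,-3],"turn":0},{"slide":[0,0,-3],"turn":0}]'; python3 -m crank '[{"slide":[0,0,-1],"turn":0},{"slide":[0,0,-2],"turn":0},{"slide":[0,0,-3],"turn":0},{"slide":[0,0,-3],"turn":0}]'
```

```text
time_s: 23.95
tcp_pos: [0.5554, 0.0068, 0.0586]
orientation: [-180.0, 0.1, -160.9]
contact_force: [-0.1, 3.3, 4.9]
opening: 0.076
grasp_force: 61.8
time_s: 24.45
tcp_pos: [0.5548, 0.0066, 0.055]
orientation: [180.0, -0.0, -160.9]
contact_force: [-0.6, 2.9, 1.4]
opening: 0.078
grasp_force: 61.4
```

```bash
python3 -m crank '[{"slide":[0,0,-1],"turn":0},{"slide":[0,0,-2],"turn":0},{"slide":[0,0,-3],"turn":0},{"slide":[0,0,-4],"turn":0},{"slide":[0,0,-4],"turn":0}]'; python3 -m crank '[{"slide":[0,0,-1],"turn":0},{"slide":[0,0,-2],"turn":0},{"slide":[0,0,-2],"turn":0}]'
```

```text
time_s: 25.08
tcp_pos: [0.5548, 0.0066, 0.0511]
orientation: [180.0, -0.0, -160.9]
contact_force: [-0.2, 1.9, 2.0]
opening: 0.073
grasp_force: 61.5
time_s: 25.45
tcp_pos: [0.5549, 0.0065, 0.0504]
orientation: [180.0, -0.0, -160.9]
contact_force: [-4.3, 2.5, 8.0]
opening: 0.077
grasp_force: 62.5
```

```bash
python3 -m crank '[{"slide":[0,0,-1],"turn":0},{"slide":[0,0,-1],"turn":0}]'
```

```text
time_s: 25.7
tcp_pos: [0.555, 0.0065, 0.0504]
orientation: [180.0, -0.1, -160.9]
contact_force: [-6.9, 1.8, 13.8]
opening: 0.076
grasp_force: 63.2
```

It stopped at .0504, so the underside is at .0253, the same floor height as the thick plate (.0252). Releasing and checking with the last picture.

```bash
python3 -m crank '[{"slide":[0,0,2.5],"turn":0},{"slide":[0,0,2.5],"turn":0}]'; python3 -m crank '[{"slide":[0,0,0],"turn":0},{"slide":[0,0,0],"turn":0},{"slide":[0,0,0],"turn":0},{"slide":[0,0,0],"turn":0}]' 26
python3 -m crank '[{"slide":[0,0,10],"turn":0},{"slide":[0,0,50],"turn":0},{"slide":[0,0,100],"turn":0},{"slide":[0,50,120],"turn":0},{"slide":[0,110,120],"turn":0},{"slide":[0,160,120],"turn":0},{"slide":[0,160,120],"turn":0},{"slide":[0,160,120],"turn":0}]'
python3 - <<'E'
from h import *
o=get_obs();w=read_camera("wrist");s=read_camera("side")
for n,x,y in(("thick",.536,.060),("thin",.555,.0066)):
  a=np.radians(19.2);d=np.array([np.cos(a),np.sin(a),0])
  for k in(-.035,.035):
    P=np.array([x,y,.0952])+k*d;print(n,"wrist crop",((proj("wrist",P,o)-[0,70])*1.6).round(),"side crop",((proj("side",P)-[230,240])*2.9).round())
out=np.zeros((384,790,3),np.uint8);out[:320,:480]=cv2.resize(w[70:270,0:300],(480,320));S=cv2.resize(s[240:370,230:336],None,fx=2.9,fy=2.9);out[:S.shape[0],480:480+S.shape[1]]=S
cv2.imwrite("pics/fin.png",out)
E
```

```text
time_s: 25.95
tcp_pos: [0.5548, 0.0067, 0.0505]
orientation: [180.0, -0.0, -160.9]
contact_force: [-0.2, 3.5, -0.2]
opening: 0.078
grasp_force: 61.2
time_s: 26.45
tcp_pos: [0.5551, 0.0064, 0.051]
orientation: [-180.0, 0.0, -160.9]
contact_force: [-0.2, 0.3, 0.2]
opening: 0.302
grasp_force: 0.0
time_s: 27.45
tcp_pos: [0.5551, 0.1663, 0.1713]
orientation: [-180.0, 0.0, -160.9]
contact_force: [-1.0, -1.0, -1.0]
opening: 0.302
grasp_force: 0.0
thick wrist crop [253.  50.] side crop [ 83. 125.]
thick wrist crop [269. 190.] side crop [172.  86.]
thin wrist crop [137.  51.] side crop [127. 183.]
thin wrist crop [163. 191.] side crop [219. 140.]
```

View pics/fin.png

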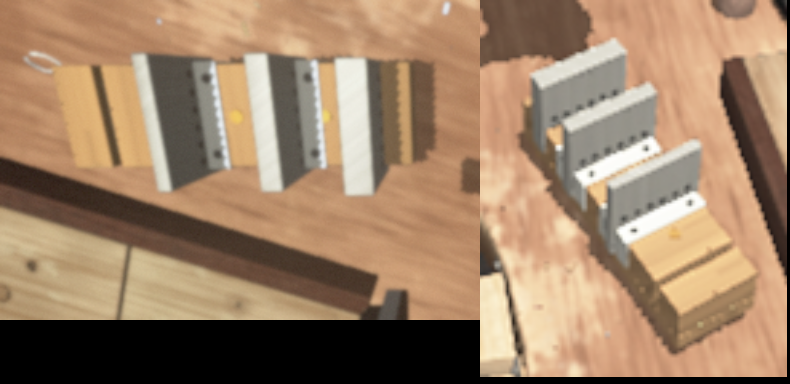

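Both plates stand level with the stored one: wrist crop strips (257,55)–(271,190) and (140,55)–(165,190), within a few pixels of what seated plates should show. Handing in.

```bash
python3 -c "
from station import *
print(job_done())"
```

```text
the job is handed in; nothing more can be done
None
```

Both drawplates are upright and pressed to the floor of their slots, the 12 mm one in the 13.5 mm slot and the 8 mm one in the 9.5 mm slot, released and handed in at about 27.5 s; the first grasp closed above the thick plate without touching it and was repeated lower, no verdict came back, and I did not separately check the tape roll or pot at the end.

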